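Cock the marble-run launcher to medium and load it

ROBOT

A 6-joint arm with a two-finger parallel gripper is mounted at the origin on the work surface. World frame = base frame: x ahead of the robot, y to its left, z up, the work surface at z = 0. Lengths are in m, angles in rad, forces in N, time in s.
With the tool pointing down it reaches from about 0.325 to 0.85 m from the base axis. Payload 4.4 kg.
Tool frame: the origin (TCP) lies at the very end of the fingers, on their centre line; the grasp point (between the pads) lies 19 mm behind it; x points along the fingers, y is the direction in which the jaws open and shut, and the axes are right-handed (so a half turn about x gives the same grasp; the last joint's range is limited). The gripper opens to 94 mm and grips with 3 to 60 N. Pads are 16 mm wide; open, the fingers measure 119 mm over their backs; the gripper's body (75 mm by 177 mm) begins 78 mm behind the grasp point.
Start: joints at [1.147, 0.207, 1.542, -0, 1.393, -0.15], TCP at [0.155, 0.554, 0.174] pointing down, gripper open.
Joint ranges: [-2.73, 2.73], [-0.86, 2.22], [0.23, 2.46], [-1.11, 4.25], [0.08, 2.63], [-2.82, 2.82]. Speed limits (rad/s): [2.79, 2.79, 3.14, 3.14, 3.14, 3.14].

INTERFACE

Orientations are given as a rotation vector (axis times angle).
In Python, from plant import get_obs, get_image, get_calibration, hand_in gives the robot as it stands.
- The arm moves only by the tool step_arm, never from a script. Its arguments are lists of equal length, an entry for each row: "delta_rot": the turn, a rotation vector about the world's x, y, z in units of 5 degrees (1.0 is 5 degrees), a list of three; "linear": the shift along the world's x, y, z in units of 25 mm (1.0 is 25 mm), a list of three; "fingers": the opening, from 0 (shut) to 1 (fully open). A call has 1 to 12 rows; each row shifts and turns the commanded pose from where the row before left it; what a row does not reach is not made up. A row lasts 1/12 s, in which the tool goes at most 41.7 mm and 7.16 degrees, less where a joint would pass 70% of its speed; a pose out of reach is approached as far as the arm can. A call is refused whole if a number of a shift passes 1 or a number of a turn 1, either way. A call with a gripper value outside its range is refused whole. The fingers move at their own pace and stop on an object; the grip force is fixed at half the most. Time passes only in rows, so rows that do not move let the fingers close. It gives the time, the measured TCP pose, the force and the opening at its end, in the units of the state.
- get_obs(): the state, without advancing time (a new reading comes with each control period).
- get_image(name): name is "scene" or "top" or "wrist"; returns (picture, depth): 420x560x3 uint8, red, green, blue; 420x560 float32, m along the optical axis (not along the pixel's ray), 0 where there is no reading.
- get_calibration(name): a dict with "fovy" (degrees; the focal length in pixels is half the picture's height over the tangent of half this angle, whatever the lens; pixels are square), "cx", "cy" (the principal point, pixels), "R" (3x3) and "t" (3): a world point X has camera coordinates R X + t; the wrist camera has in their place "T_tool_cam" (4x4, takes a point from camera to tool coordinates, whose origin is the TCP and whose axes are the tool frame's). Camera axes: x right, y down, z forward; pixel columns grow to the right and rows downward; lengths in m; the calibration is good to about 2 mm. The wrist camera is an equidistant fisheye: a pixel r from the principal point sees the ray r / f radians off the axis. A picture is of the moment at which its call begins: read the wrist's pose just before it. get_calibration takes no time and is no camera call.
- hand_in(): hands the job in, once; it reports no verdict.
The state is a dict: "clock": time; "joint_positions": joint angles; "joint_vel": joint speeds; "tau": joint torques, N m; "ee_pos": TCP position; "tcp_rot": TCP orientation; "ft_force": force on the tool from outside, world axes, zero at the start; "moment": the same for the moment, N m; "gripper_width": finger opening in m.
Only numpy, scipy, OpenCV 4.12 (cv2) and the standard library are available. Lean on these libraries where they do the work, as an engineer would, in place of code of your own. Each camera call takes 0.05 s, during which the arm holds its last target.

TASK

Get the ball launcher ready for a medium shot: push the red thumb plate back with the fingertips past the second click (not the third) and let it go, so that the slide springs back and stays latched at the yellow band. Only then nudge the orange ball along its rails, over the low ridge, so that it rolls down and rests against the striker; do not squeeze it or lift it off the rails. Leave the dominoes and everything else on the table where they are.

Things in the scene. Friction and masses are not known exactly. Their poses are not given: they have to be found in the camera images.
- launcher: Ball launcher, fixed to the table on a plywood board 455 x 120 x 12 mm. Origin on the table, on the centre line, below the striker's face when the slide is fully forward. z up; +x = direction in which the slide is pushed back to cock it, -x = shooting direction. The board spans x = -137 to +317 mm; dark spring tube at the +x end. All parts but the red plate (and the ball) are lower than 53 mm.
- slide (a joint): Travel of the sprung slide towards launcher +x, m: 0 fully forward, 0.076 end stop. Spring 4 N at 0, 11 N at the end, clicks add up to 2 N. A green pawl latches it at 0.022 (weak), 0.044 (medium), 0.066 (strong); each clicks in about 1 mm further on. Let go, the slide springs forward onto the last notch passed: for medium let go between 0.046 and 0.065. It starts fully forward.
- thumb_plate (a point): Point on the -x face of the slide's red upright thumb plate, on the centre line, 72 mm above the table, at launcher x = 65 mm + travel. Plate 36 mm wide across the launcher, 6 mm thick, 44 to 86 mm above the table. Push this face towards +x. In front of it are only the striker (52 mm high) and its stem (44 mm high), so keep fingertips above 55 mm here.
- yellow_band (a point): Yellow band (6 mm long) on top of the aluminium guide, 28 mm above the table, at launcher x = 112 mm. The guides on both sides of the slide carry bands: blue at x = 90, yellow 112, black 134 mm, for weak, medium, strong; the 6 mm thick red plate stands over the band of the notch in which it is latched.
- striker_face (a point): Centre of the front (-x) face of the round black striker, 26 mm across, 10 mm long, 39 mm above the table, at launcher x = travel of the slide (one piece with it). A loaded ball rests against it.
- ball_center (a point): Centre of the orange ball, 40 mm in diameter, 20 to 42 g. It starts parked on the rails against the ridge, at launcher x = -84 mm, 46 mm above the table. Once over the ridge it rolls by itself down to the striker; loaded, its centre is 20 mm on the -x side of the striker face, 39 mm above the table.
- ridge (a point): Top middle of the parking ridge, a dark 8 mm cross dowel between the rails at launcher x = -75 mm, 27 mm above the table. The ball waits on its -x side; pushed about 11 mm towards +x (well under 1 N) it rises 2 mm, passes the ridge and rolls on.
- rail_end (a point): Muzzle end of the ball's two wooden dowel rails (8 mm thick, 26 mm apart), on the centre line at their top, launcher x = -134 mm, 33 mm above the table. The rails fall 3.5 degrees towards +x, to a top height of 21 mm at x = 54 mm. Nothing stands above the rails but the ball and striker.
- trigger (a point): Middle of the round end (14 mm across, top 40 mm high) of the green pawl lever, on the launcher's +y side. Pushing it about 7 mm towards the launcher's -y frees the slide, which flies fully forward; needed only to undo a slide latched too far.
- domino0: Wooden domino 8 x 25 x 50 mm standing on end, one of a row of four before the muzzle that begins about 45 mm beyond the -x end of the board; origin at the centre of its underside. Leave alone.
- domino1: Wooden domino 8 x 25 x 50 mm standing on end, one of a row of four before the muzzle that begins about 45 mm beyond the -x end of the board; origin at the centre of its underside. Leave alone.
- domino2: Wooden domino 8 x 25 x 50 mm standing on end, one of a row of four before the muzzle that begins about 45 mm beyond the -x end of the board; origin at the centre of its underside. Leave alone.
- domino3: Wooden domino 8 x 25 x 50 mm standing on end, one of a row of four before the muzzle that begins about 45 mm beyond the -x end of the board; origin at the centre of its underside. Leave alone.
- tape: Black roll of tape 64 mm across, 19 mm high, lying beside the launcher; origin at the centre of its underside. Leave alone.
- marker: White and blue marker pen, 110 x 15 x 18 mm, lying along its x beside the launcher; origin at the centre of its underside. Leave alone.
- cutter: Grey cutter knife, about 150 x 20 x 18 mm, lying along its x beside the launcher; origin near the centre of its underside. Leave alone.
- bottle: Clear water bottle with red cap, 64 mm across, 190 mm tall; origin at the centre of its underside. Leave alone.
There are look-alikes about, which are no part of the job. Of the things like the part that bears ball_center, leave any that is grey, turquoise or white; of the rest the smaller one is meant.

How it is judged:
By the outcome, as a careful person would: the job done as asked, in the order asked, and still so for the second after the job is handed in, with the robot touching nothing.
It also fails if it takes over 48 s, if anything falls off the work surface, if the arm or the gripper's body presses on something with over 40 N, if the wrist force passes 120 N, or if a joint passes its speed limit or range.

## Working session

There is one attempt and no reset: what is moved stays moved. The work goes in short steps, Python scripts to look and compute and a tool call to move; the robot and the scene stay as the last step left them, time stands still between calls to the robot, and variables do not carry over. Pictures are saved under pics/ and viewed, and the job is handed in when it is done.

Besides the shell and the picture viewer there is one more tool, called after "Emit:" as name(argument=value, ...) on one line, values as JSON. step_arm: Moves the arm, as the interface text tells. Its arguments: {"type":"object","properties":{"delta_rot":{"type":"array","items":{"type":"array","items":{"type":"number"}}},"linear":{"type":"array","items":{"type":"array","items":{"type":"number"}}},"fingers":{"type":"array","items":{"type":"number"}}},"required":["delta_rot","linear","fingers"]}

```bash
mkdir -p pics; ls; python3 - <<'E'
from plant import *
import cv2,numpy as np
np.set_printoptions(precision=4,suppress=True)
o=get_obs();print(o)
for n in ["scene","top"]:
    im,d=get_image(n);cv2.imwrite(f"pics/{n}0.png",im[:,:,::-1]);np.savez(f"{n}0.npz",im=im,d=d)
    print(n,get_calibration(n))
print(get_calibration("wrist"))
E
```

```text
pics
{'clock': 0.0, 'joint_positions': array([ 1.1475,  0.2074,  1.5429,  0.    ,  1.3935, -0.1505]), 'joint_vel': array([ 0.0003, -0.0014, -0.0015,  0.0011, -0.0001,  0.0014]), 'tau': array([  0.0011, -37.0885, -28.1414,   0.0698,   0.0362,  -0.0001]), 'ee_pos': array([0.1546, 0.5529, 0.1731]), 'tcp_rot': array([ 0.2125,  1.5608, -0.2159]), 'ft_force': array([-0.8546,  0.1635,  0.3938]), 'moment': array([-0.0467,  0.0049, -0.0039]), 'gripper_width': 0.09394910332640205}
scene {'fovy': 51.33355768621742, 'cx': 271.25021978614797, 'cy': 212.69414597662544, 'R': array([[-0.828 ,  0.5607,  0.008 ],
       [ 0.2961,  0.4494, -0.8429],
       [-0.4762, -0.6955, -0.5381]]), 't': array([ 0.4909, -0.0761,  1.3614])}
top {'fovy': 49.76881415935705, 'cx': 270.67954090571897, 'cy': 206.56895760350494, 'R': array([[-0.0089, -1.    ,  0.0006],
       [-0.9966,  0.0088, -0.0821],
       [ 0.0821, -0.0014, -0.9966]]), 't': array([-0.0494,  0.5421,  1.1171])}
{'fovy': 65.70646984690485, 'cx': 280.7003603532097, 'cy': 213.81099975138844, 'T_tool_cam': array([[-0.0006, -0.2354,  0.9719, -0.2098],
       [ 1.    ,  0.0008,  0.0008, -0.0007],
       [-0.001 ,  0.9719,  0.2354, -0.0676],
       [ 0.    ,  0.    ,  0.    ,  1.    ]])}
```

View pics/scene0.png

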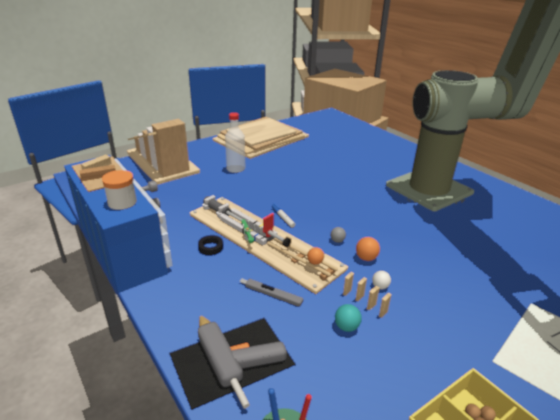

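View pics/top0.png

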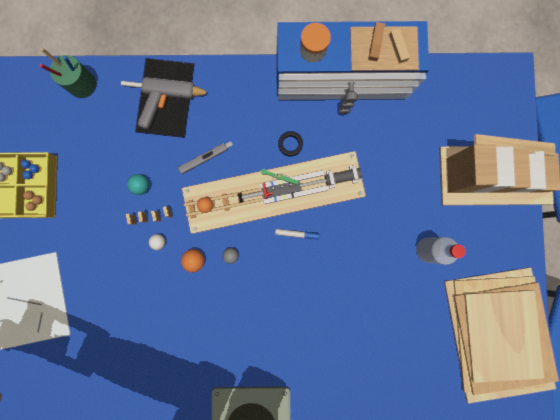

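```bash
python3 - <<'E'
import cv2
im=cv2.imread("pics/top0.png");c=im[140:245,175:375];cv2.imwrite("pics/topc.png",cv2.resize(c,None,fx=4,fy=4,interpolation=cv2.INTER_CUBIC))
im=cv2.imread("pics/scene0.png");c=im[190:290,185:350];cv2.imwrite("pics/scenec.png",cv2.resize(c,None,fx=4.8,fy=4.8,interpolation=cv2.INTER_CUBIC))
E
```

```text
(no output)
```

View pics/topc.png

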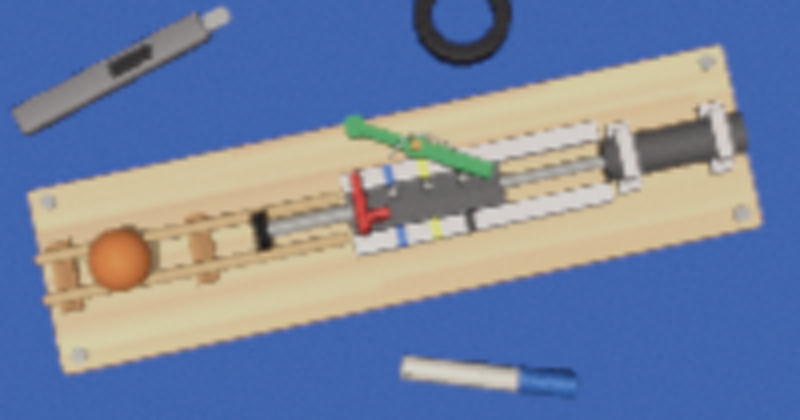

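View pics/scenec.png

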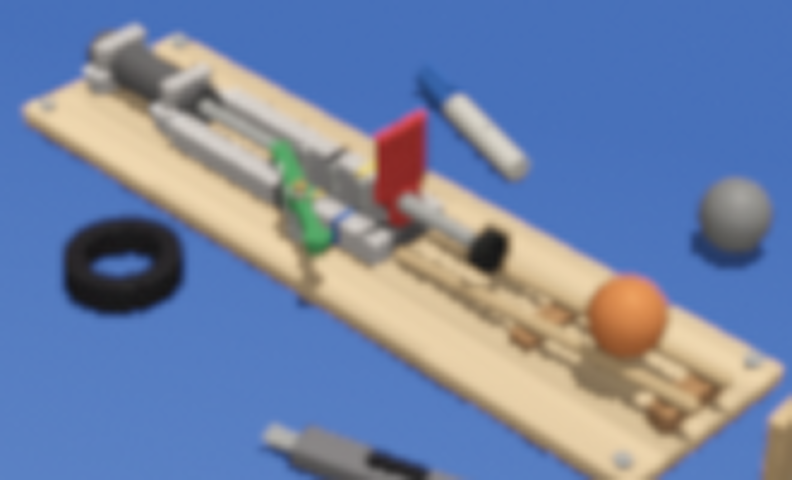

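```bash
cat > h.py <<'E'
import numpy as np,cv2
from plant import *
from scipy.optimize import least_squares
from scipy.spatial.transform import Rotation as Rn
np.set_printoptions(precision=4,suppress=True)
def proj(n,X):
    c=get_calibration(n);f=210/np.tan(np.radians(c['fovy']/2));p=np.atleast_2d(X)@c['R'].T+c['t']
    return np.c_[c['cx']+f*p[:,0]/p[:,2],c['cy']+f*p[:,1]/p[:,2]]
def L2W(P,X):
    X=np.atleast_2d(X);a=P[2];return np.c_[P[0]+np.cos(a)*X[:,0]-np.sin(a)*X[:,1],P[1]+np.sin(a)*X[:,0]+np.cos(a)*X[:,1],X[:,2]]
E
cat > fit.py <<'E'
from h import *
LT=np.array([[-137,60,12],[317,60,12],[317,-60,12],[-137,-60,12],[-84,0,46],[90,22,28],[112,-22,28]])/1e3
UT=np.array([[28,193],[722,45],[762,226],[66,374],[120,260]])/4+[175,140]
LS=LT[[1,2,3,4]]
US=np.array([[22,112],[180,33],[783,370],[627,316]])/4.8+[185,190]
def r(P,w=(1,1)):
    return np.r_[w[0]*(proj("top",L2W(P,LT[:5]))-UT).ravel(),w[1]*(proj("scene",L2W(P,LS))-US).ravel()]
for w in [(1,1),(1,0),(0,1)]:
    s=least_squares(r,[0.5,0,-1.4],args=(w,));print(w,s.x);print(r(s.x).reshape(-1,2).round(1).tolist())
    if w==(1,1): np.save("P.npy",s.x)
E
python3 fit.py
```

```text
(1, 1) [ 0.5623  0.0273 -1.3693]
[[-0.9, -0.9], [-0.7, -0.6], [-0.2, -0.4], [-1.2, -0.1], [-0.8, -0.2], [-0.1, -2.6], [-0.0, -1.4], [0.2, -2.3], [-0.3, -1.2]]
(1, 0) [ 0.5612  0.0254 -1.3691]
[[-0.1, -0.5], [0.0, -0.2], [0.6, 0.0], [-0.5, 0.4], [-0.0, 0.2], [-0.1, -3.0], [-0.0, -1.8], [-0.0, -2.9], [-0.4, -1.8]]
(0, 1) [ 0.5666  0.0336 -1.3702]
[[-3.3, -2.6], [-3.2, -2.1], [-2.7, -1.9], [-3.7, -1.8], [-3.3, -2.0], [-0.5, -1.1], [-0.2, -0.2], [0.6, -0.2], [-0.0, 0.9]]
```

```bash
sed -i 's#/4+\[175,140\]#/4+[174.625,139.625]#; s#/4.8+\[185,190\]#/4.8+[184.6,189.6]#' fit.py; python3 fit.py; cat >>h.py <<'E'
def tgt(a,s=1):
    x=np.array([0,0,-1.]);y=s*np.array([-np.sin(a),np.cos(a),0]);return Rn.from_matrix(np.c_[x,y,np.cross(x,y)])
def drot(s=1,P=None):
    P=np.load("P.npy") if P is None else P
    return (tgt(P[2],s)*Rn.from_rotvec(get_obs()['tcp_rot']).inv()).as_rotvec(degrees=True)/5
E
python3 - <<'E'
from h import *
print(Rn.from_rotvec(get_obs()['tcp_rot']).as_matrix())
print(drot(1),drot(-1))
P=np.load("P.npy");print(L2W(P,np.array([[65,0,72],[-84,0,46],[-137,0,12],[50,0,72]])/1e3))
E
```

```text
(1, 1) [ 0.5632  0.0275 -1.3689]
[[-0.6, -0.9], [-0.5, -0.6], [0.1, -0.4], [-0.9, 0.0], [-0.5, -0.2], [-0.0, -2.0], [0.1, -0.9], [0.4, -1.8], [-0.1, -0.7]]
(1, 0) [ 0.5622  0.0264 -1.3691]
[[-0.1, -0.5], [0.0, -0.2], [0.6, 0.0], [-0.4, 0.4], [-0.0, 0.2], [0.1, -2.3], [0.2, -1.2], [0.3, -2.2], [-0.1, -1.1]]
(0, 1) [ 0.5665  0.0318 -1.3694]
[[-2.2, -2.2], [-2.1, -1.8], [-1.6, -1.6], [-2.6, -1.3], [-2.2, -1.5], [-0.4, -1.0], [-0.2, -0.0], [0.5, -0.3], [-0.1, 0.8]]
[[-0.0008  0.2694  0.963 ]
 [-0.0019  0.963  -0.2694]
 [-1.     -0.002  -0.0003]]
[  0.0139  -0.0202 -12.5609] [ 0.023   0.0158 23.4391]
[[ 0.5762 -0.0361  0.072 ]
 [ 0.5463  0.1098  0.046 ]
 [ 0.5357  0.1618  0.012 ]
 [ 0.5732 -0.0214  0.072 ]]
```

Emit:
step_arm(delta_rot=[[0, 0, -0.52], [0, 0, -0.52], [0, 0, -0.52], [0, 0, -0.52], [0, 0, -0.52], [0, 0, -0.52], [0, 0, -0.52], [0, 0, -0.52], [0, 0, -0.52], [0, 0, -0.52], [0, 0, -0.52], [0, 0, -0.52]], linear=[[0.7, -0.95, 0], [0.7, -0.95, 0], [0.7, -0.95, 0], [0.7, -0.95, 0], [0.7, -0.95, 0], [0.7, -0.95, 0], [0.7, -0.95, 0], [0.7, -0.95, 0], [0.7, -0.95, 0], [0.7, -0.95, 0], [0.7, -0.95, 0], [0.7, -0.95, 0]], fingers=[0, 0, 0, 0, 0, 0, 0, 0, 0, 0, 0, 0])

```text
clock: 1.1
ee_pos: [0.3652, 0.2673, 0.1739]
tcp_rot: [0.64, 1.475, -0.641]
ft_force: [1.2, -0.4, -0.1]
gripper_width: 0.0174
```

Emit:
step_arm(delta_rot=[[0, 0, -0.52], [0, 0, -0.52], [0, 0, -0.52], [0, 0, -0.52], [0, 0, -0.52], [0, 0, -0.52], [0, 0, -0.52], [0, 0, -0.52], [0, 0, -0.52], [0, 0, -0.52], [0, 0, -0.52], [0, 0, -0.6]], linear=[[0.7, -0.95, 0], [0.7, -0.95, 0], [0.7, -0.95, 0], [0.7, -0.95, 0], [0.7, -0.95, 0], [0.7, -0.95, 0], [0.7, -0.95, 0], [0.7, -0.95, 0], [0.7, -0.95, 0], [0.7, -0.95, 0], [0.7, -0.95, 0], [0.6, -0.95, 0]], fingers=[0, 0, 0, 0, 0, 0, 0, 0, 0, 0, 0, 0])

```text
clock: 2.1
ee_pos: [0.5729, -0.0176, 0.1736]
tcp_rot: [1.061, 1.298, -1.062]
ft_force: [0.1, -0.2, 0.5]
gripper_width: 0.0007
```

Emit:
step_arm(delta_rot=[[0, 0, 0], [0, 0, 0], [0, 0, 0]], linear=[[0, 0, 0], [0, 0, 0], [0, 0, 0]], fingers=[0, 0, 0])

```text
clock: 2.35
ee_pos: [0.5716, -0.0158, 0.1735]
tcp_rot: [1.059, 1.3, -1.06]
ft_force: [-0.3, -0.2, 0.7]
gripper_width: 0.0002
```

```bash
cat > look.py <<'E'
import sys
from h import *
o=get_obs();P=np.load("P.npy")
for n in sys.argv[2:]:
    im,d=get_image(n);cv2.imwrite(f"pics/{n}{sys.argv[1]}.png",im[:,:,::-1]);np.savez(f"{n}{sys.argv[1]}.npz",im=im,d=d,p=o['ee_pos'],r=o['tcp_rot'])
a=P[2];R=np.array([[np.cos(a),np.sin(a)],[-np.sin(a),np.cos(a)]])
print(o['clock'],o['ee_pos'],'launcher',R@(o['ee_pos'][:2]-P[:2]),'drot',drot(),'F',o['ft_force'],o['gripper_width'],o['joint_positions'])
E
python3 look.py 1 wrist top
python3 -c "
import cv2
im=cv2.imread('pics/top1.png');cv2.imwrite('pics/top1c.png',cv2.resize(im[140:245,175:375],None,fx=4,fy=4))"
```

```text
2.35 [ 0.5716 -0.0158  0.1735] launcher [ 0.0441 -0.0005] drot [-0.0055 -0.0112 -0.0174] F [-0.3196 -0.1678  0.6608] 0.00021352916161794988 [-0.1792  0.2018  1.5487  0.0005  1.393  -0.3816]
```

View pics/wrist1.png

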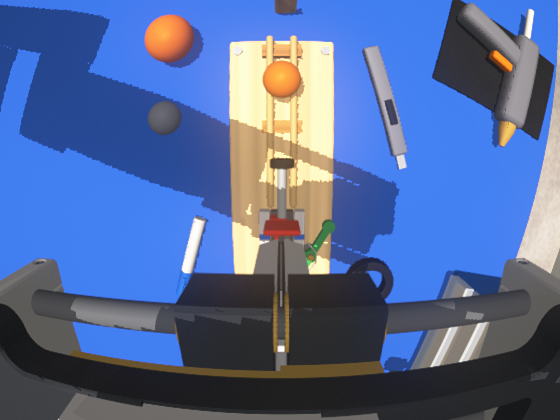

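View pics/top1c.png

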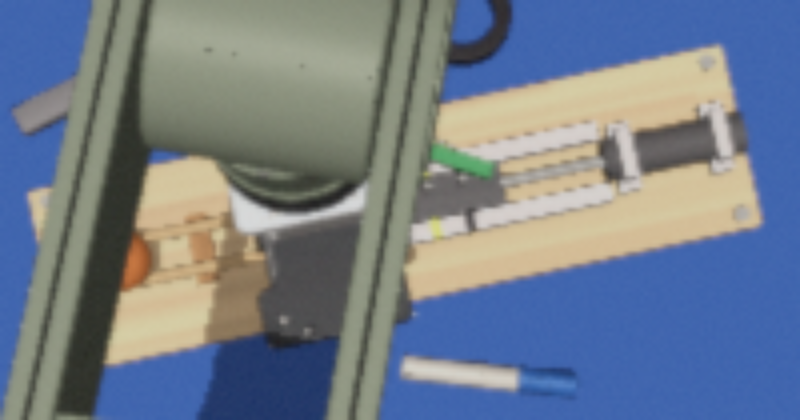

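```bash
cat >>h.py <<'E'
def wproj(X,p,r):
    c=get_calibration("wrist");T=c['T_tool_cam'];f=210/np.tan(np.radians(c['fovy']/2))
    t=(np.atleast_2d(X)-p)@Rn.from_rotvec(r).as_matrix()
    q=(t-T[:3,3])@T[:3,:3]
    th=np.arctan2(np.hypot(q[:,0],q[:,1]),q[:,2]);ph=np.arctan2(q[:,1],q[:,0])
    return np.c_[c['cx']+f*th*np.cos(ph),c['cy']+f*th*np.sin(ph)]
E
python3 - <<'E'
from h import *
z=np.load("wrist1.npz");p,r=z['p'],z['r']
print("tcp",wproj(p,p,r))
L=np.array([[-137,-60,12],[-137,60,12],[-84,0,46],[65,18,86],[65,-18,86],[0,0,52]])/1e3
U=np.array([[230,42],[333,42],[282,79],[299,220],[264,220],[282,160]])
for P in [np.load("P.npy"),[.5622,.0264,-1.3691]]: print((wproj(L2W(P,L),p,r)-U).round(1).tolist())
s=least_squares(lambda P:(wproj(L2W(P,L),p,r)-U)[:5].ravel(),[.56,.03,-1.37]);print(s.x,s.fun)
im=z['im'][130:320,190:370,::-1];cv2.imwrite("pics/w1c.png",cv2.resize(im,None,fx=3.1,fy=3.1,interpolation=cv2.INTER_CUBIC))
E
```

```text
tcp [[280.6318 237.4306]]
[[-0.8, -0.6], [0.7, -0.4], [-0.6, -0.3], [1.1, 10.4], [-1.7, 10.4], [-0.7, -0.6]]
[[-1.8, 0.2], [-0.3, 0.3], [-1.8, 0.6], [-0.2, 11.4], [-2.9, 11.3], [-1.9, 0.3]]
[ 0.5625  0.0323 -1.3684] [-0.548  -4.3869  0.7991 -4.2428 -0.3394 -4.7484  1.4949  5.5663 -1.3855
  5.5262]
```

View pics/w1c.png

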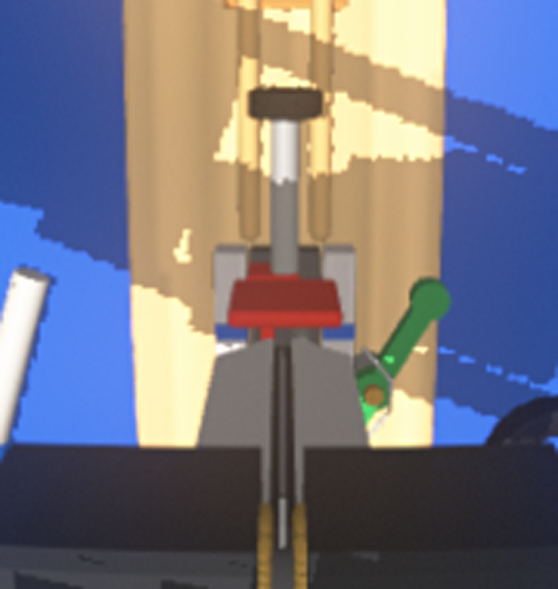

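Emit:
step_arm(delta_rot=[[0, 0, 0], [0, 0, 0], [0, 0, 0], [0, 0, 0], [0, 0, 0], [0, 0, 0], [0, 0, 0], [0, 0, 0], [0, 0, 0]], linear=[[0, 0, -0.7], [0, 0, -0.8], [0, 0, -0.8], [0, 0, -0.7], [0, 0, -0.6], [0, 0, -0.5], [0, 0, -0.3], [0, 0, 0], [0, 0, 0]], fingers=[0, 0, 0, 0, 0, 0, 0, 0, 0])

```text
clock: 3.2
ee_pos: [0.5724, -0.0159, 0.0644]
tcp_rot: [1.059, 1.298, -1.059]
ft_force: [0.2, -0.1, 0.6]
gripper_width: 0.0002
```

```bash
python3 look.py 2 wrist scene
python3 -c "
import cv2
im=cv2.imread('pics/scene2.png');cv2.imwrite('pics/scene2c.png',cv2.resize(im[150:290,185:350],None,fx=4,fy=4))"
```

```text
3.2 [ 0.5724 -0.0159  0.0644] launcher [0.0444 0.0003] drot [ 0.0044  0.0254 -0.0037] F [ 0.1937 -0.1072  0.624 ] 0.00020675096038201102 [-0.1788  0.3139  1.6494  0.      1.1784 -0.3814]
```

View pics/scene2c.png

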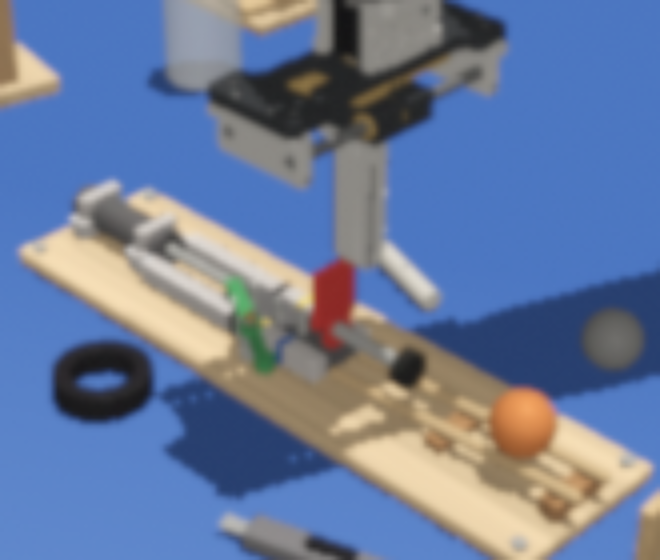

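View pics/wrist2.png

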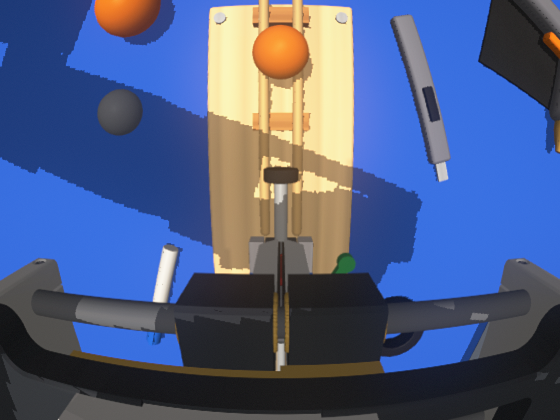

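```bash
python3 - <<'E'
from h import *
P=np.load("P.npy");z=np.load("scene2.npz")
print((proj("scene",z['p'])-[185,150])*4, (proj("scene",L2W(P,np.array([[65,18,86],[65,18,62],[65,-18,86],[-84,0,46],[0,0,39],[44,0,64]])/1e3))-[185,150])*4)
c=get_calibration("scene");print(-c['R'].T@c['t'])
d=z['d'];f=210/np.tan(np.radians(c['fovy']/2))
for u,v in [(365,255),(350,230),(365,230),(340,285),(325,290),(522,425)]:
    U,V=u/4+185,v/4+150;D=d[int(round(V)),int(round(U))];X=c['R'].T@(D*np.array([(U-c['cx'])/f,(V-c['cy'])/f,1])-c['t'])
    a=P[2];R=np.array([[np.cos(a),np.sin(a)],[-np.sin(a),np.cos(a)]]);print((u,v),X,R@(X[:2]-P[:2]))
E
```

```text
[[359.0102 303.2842]] [[314.4954 271.7461]
 [314.5486 304.6057]
 [355.9501 249.1022]
 [520.5395 419.0497]
 [411.8727 367.2739]
 [359.7875 303.8588]]
[1.0772 0.7058 0.6644]
(365, 255) [ 0.5768 -0.0042  0.1071] [0.0338 0.0069]
(350, 230) [ 0.5841 -0.0095  0.1243] [0.0405 0.013 ]
(365, 230) [ 0.5768 -0.0046  0.1243] [0.0342 0.0069]
(340, 285) [ 0.5729 -0.0358  0.0669] [ 0.064  -0.0032]
(325, 290) [ 0.5863 -0.0324  0.07  ] [0.0633 0.0106]
(522, 425) [0.5571 0.1235 0.0554] [-0.0953  0.0133]
```

```bash
python3 - <<'E'
from h import *
z=np.load("scene2.npz");im=z['im'][190:245,250:305,::-1]
w=np.load("wrist2.npz")['im'][220:320,220:340,::-1]
a=cv2.resize(im,(550,550),interpolation=cv2.INTER_NEAREST)
cv2.imwrite("pics/s2z.png",a);cv2.imwrite("pics/w2z.png",cv2.resize(w,None,fx=6,fy=6,interpolation=cv2.INTER_NEAREST))
print((z['d'][208:232:2,264:284:2]*1000).astype(int))
print(wproj(np.load("wrist2.npz")['p'],np.load("wrist2.npz")['p'],np.load("wrist2.npz")['r']))
dw=np.load("wrist2.npz")['d'];print((dw[225:300:6,281-24:281+28:6]*1000).astype(int))
E
```

```text
[[1263 1253 1258 1031 1022 1022 1022 1032 1035 1256]
 [1249 1247 1247 1032 1026 1024 1026 1030 1036 1248]
 [1235 1236 1239 1034 1029 1024 1028 1037 1043 1214]
 [1230 1230 1229 1072 1032 1030 1031 1037 1216 1206]
 [1222 1065 1066 1070 1075 1224 1037 1039 1223 1207]
 [1060 1063 1067 1071 1078 1213 1212 1211 1213 1218]
 [1057 1062 1075 1080 1080 1202 1206 1205 1206 1207]
 [1063 1067 1076 1080 1088 1193 1198 1200 1199 1201]
 [1065 1068 1074 1081 1087 1191 1191 1187 1185 1191]
 [1068 1075 1078 1083 1096 1161 1183 1182 1179 1183]
 [1070 1072 1083 1088 1093 1152 1149 1151 1174 1171]
 [1076 1079 1084 1088 1097 1118 1143 1141 1146 1145]]
[[280.6332 237.4332]]
[[272 263 266 241 239 274 263 264 273]
 [272 265 267 241 240 274 265 264 273]
 [271 272 271 243 241 271 270 270 269]
 [259 181 181 179 185 180 179 179 259]
 [261 170 171 171 176 171 171 170 261]
 [162 162 162 162 165 161 162 163 164]
 [154 154 154 154 159 154 154 155 155]
 [147 147 147 148 151 147 147 147 148]
 [141 140 141 141 148 140 140 141 141]
 [ 79  79  78 134 146 133  78  79  78]
 [ 76  74  75 129 147 129  77  75  75]
 [ 73  72  72 124 147 125  72  73  73]
 [ 69  69  70  73 149  73  69  69  71]]
```

View pics/s2z.png

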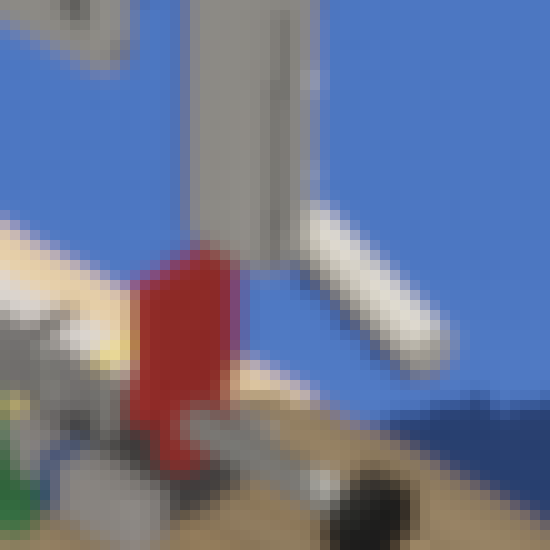

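View pics/w2z.png

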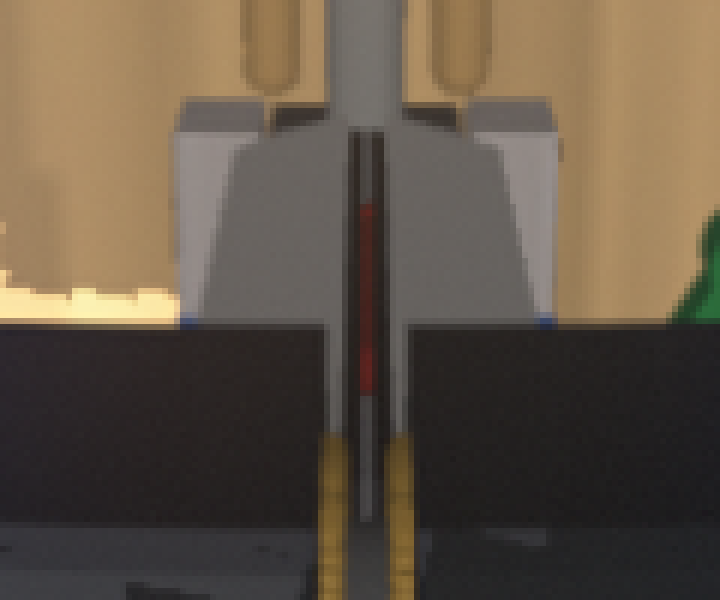

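The visible finger ends about 38 mm above the reported TCP in both cameras, which disagrees with the description. A gentle push at this height will show which is right: it either contacts the plate or passes above it.

Emit:
step_arm(delta_rot=[[0, 0, 0], [0, 0, 0], [0, 0, 0], [0, 0, 0], [0, 0, 0], [0, 0, 0]], linear=[[0.032, -0.157, 0], [0.032, -0.157, 0], [0.032, -0.157, 0], [0.032, -0.157, 0], [0, 0, 0], [0, 0, 0]], fingers=[0, 0, 0, 0, 0, 0])

```text
clock: 3.8
ee_pos: [0.5757, -0.0324, 0.0643]
tcp_rot: [1.06, 1.298, -1.06]
ft_force: [0.3, 0.4, -0.4]
gripper_width: 0.0006
```

```bash
python3 look.py 3 wrist scene
python3 - <<'E'
from h import *
z=np.load("scene3.npz");im=z['im'][190:245,250:305,::-1]
w=np.load("wrist3.npz")['im'][220:320,220:340,::-1]
cv2.imwrite("pics/3z.png",np.hstack([cv2.resize(im,(400,400),interpolation=cv2.INTER_NEAREST),cv2.resize(w,(400,400),interpolation=cv2.INTER_NEAREST)]))
E
```

```text
3.8 [ 0.5757 -0.0324  0.0643] launcher [0.0613 0.0003] drot [-0.0015 -0.0025  0.002 ] F [ 0.2846  0.4132 -0.3708] 0.0006375194676905846 [-0.2064  0.3217  1.6392  0.0001  1.1806 -0.4075]
```

View pics/3z.png

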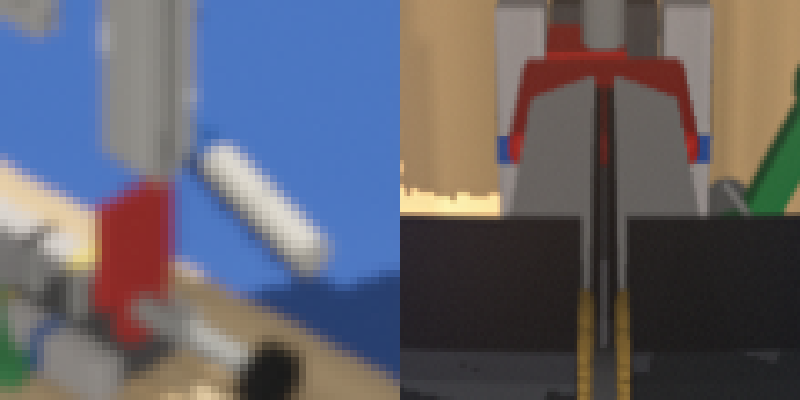

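Emit:
step_arm(delta_rot=[[0, 0, 0], [0, 0, 0], [0, 0, 0], [0, 0, 0], [0, 0, 0], [0, 0, 0], [0, 0, 0], [0, 0, 0], [0, 0, 0], [0, 0, 0]], linear=[[-0.032, 0.157, 0], [-0.032, 0.157, 0], [-0.032, 0.157, 0], [-0.032, 0.157, 0], [-0.02, 0.1, -0.2], [0, 0, -0.2], [0, 0, -0.2], [0, 0, -0.2], [0, 0, 0], [0, 0, 0]], fingers=[0, 0, 0, 0, 0, 0, 0, 0, 0, 0])

```text
clock: 4.73
ee_pos: [0.5713, -0.0139, 0.0434]
tcp_rot: [1.059, 1.299, -1.06]
ft_force: [-0.1, -0.4, 0.1]
gripper_width: 0.0002
```

Emit:
step_arm(delta_rot=[[0, 0, 0], [0, 0, 0], [0, 0, 0], [0, 0, 0], [0, 0, 0]], linear=[[0, 0, -0.1], [0, 0, -0.1], [0, 0, -0.1], [0, 0, 0], [0, 0, 0]], fingers=[0, 0, 0, 0, 0])

```text
clock: 5.15
ee_pos: [0.5718, -0.0137, 0.0366]
tcp_rot: [1.059, 1.298, -1.059]
ft_force: [-0.4, 0.1, -0.3]
gripper_width: 0.0006
```

```bash
python3 look.py 4 wrist scene
python3 - <<'E'
from h import *
z=np.load("scene4.npz");im=z['im'][190:245,250:305,::-1]
w=np.load("wrist4.npz")['im'][220:320,220:340,::-1]
cv2.imwrite("pics/4z.png",np.hstack([cv2.resize(im,(400,400),interpolation=cv2.INTER_NEAREST),cv2.resize(w,(400,400),interpolation=cv2.INTER_NEAREST)]))
E
```

```text
5.15 [ 0.5718 -0.0137  0.0366] launcher [0.0422 0.0001] drot [0.0002 0.0016 0.0001] F [-0.4309  0.0692 -0.2566] 0.0005992367290674586 [-0.1753  0.349   1.6684  0.      1.1246 -0.3772]
```

View pics/4z.png

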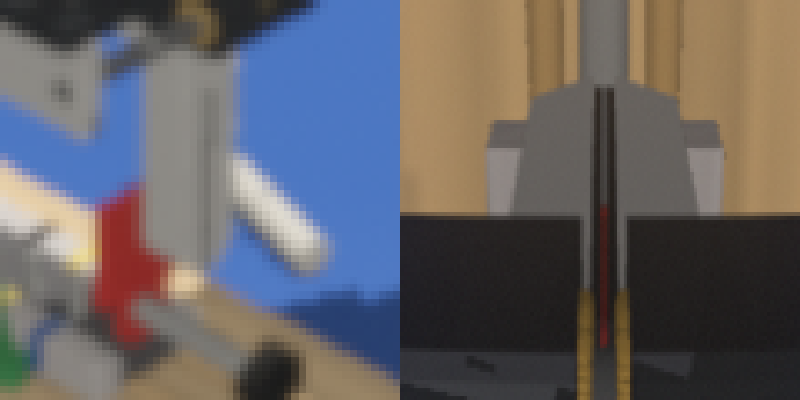

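```bash
python3 - <<'E'
from h import *
P=np.load("P.npy")
z=np.load("scene4.npz");im=z['im'][190:245,250:305,::-1]
cv2.imwrite("pics/4zz.png",cv2.resize(im,(590,590),interpolation=cv2.INTER_NEAREST))
for zz in (.06,.065,.07,.075,.08):
    print(zz,((proj("scene",L2W(P,[[.034,.012,zz],[.034,-.012,zz],[.050,.012,zz]]))-[249.5,189.5])*590/55).round().tolist())
w=np.load("wrist4.npz");c=get_calibration("wrist");T=c['T_tool_cam'];f=210/np.tan(np.radians(c['fovy']/2))
for v in range(236,264,2):
    for u in (272,):
        D=w['d'][v,u];dx,dy=u-c['cx'],v-c['cy'];r=np.hypot(dx,dy);t=np.tan(r/f)*D;q=np.array([t*dx/r,t*dy/r,D,1]);print(v,D,(T@q)[:3])
E
```

```text
0.06 [[268.0, 445.0], [341.0, 402.0], [217.0, 416.0]]
0.065 [[268.0, 427.0], [341.0, 384.0], [217.0, 398.0]]
0.07 [[268.0, 408.0], [342.0, 366.0], [217.0, 380.0]]
0.075 [[269.0, 390.0], [342.0, 347.0], [217.0, 361.0]]
0.08 [[269.0, 371.0], [343.0, 329.0], [218.0, 343.0]]
236 0.244358 [ 0.0238 -0.0065  0.0065]
238 0.24680224 [ 0.0258 -0.0066  0.0087]
240 0.18596993 [-0.0325 -0.005  -0.0089]
242 0.18160903 [-0.037  -0.0048 -0.0091]
244 0.17867965 [-0.04   -0.0048 -0.009 ]
246 0.175738 [-0.0431 -0.0047 -0.0089]
248 0.17214851 [-0.0467 -0.0046 -0.009 ]
250 0.16878104 [-0.0502 -0.0045 -0.0091]
252 0.16754197 [-0.0516 -0.0045 -0.0086]
254 0.16473356 [-0.0545 -0.0044 -0.0085]
256 0.16186602 [-0.0574 -0.0043 -0.0086]
258 0.15944277 [-0.0599 -0.0043 -0.0085]
260 0.15694207 [-0.0625 -0.0042 -0.0084]
262 0.15306132 [-0.0664 -0.0041 -0.009 ]
```

View pics/4zz.png

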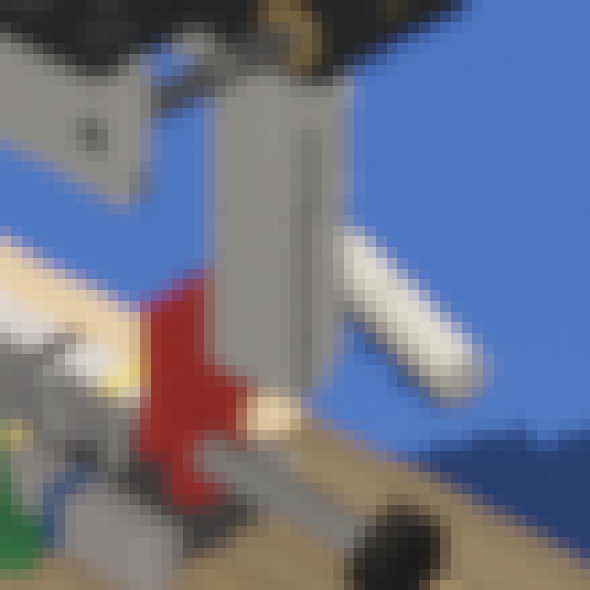

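Emit:
step_arm(delta_rot=[[0, 0, 0], [0, 0, 0], [0, 0, 0], [0, 0, 0], [0, 0, 0], [0, 0, 0], [0, 0, 0], [0, 0, 0]], linear=[[0, 0, -0.17], [0, 0, -0.17], [0, 0, 0], [0.032, -0.157, 0], [0.032, -0.157, 0], [0.016, -0.08, 0], [0, 0, 0], [0, 0, 0]], fingers=[0, 0, 0, 0, 0, 0, 0, 0])

```text
clock: 5.92
ee_pos: [0.5741, -0.0239, 0.0284]
tcp_rot: [1.06, 1.297, -1.059]
ft_force: [0.2, 0.1, -0.0]
gripper_width: 0.0002
```

Emit:
step_arm(delta_rot=[[0, 0, 0], [0, 0, 0], [0, 0, 0]], linear=[[0.016, -0.08, 0], [0, 0, 0], [0, 0, 0]], fingers=[0, 0, 0])

```text
clock: 6.17
ee_pos: [0.5744, -0.0257, 0.0283]
tcp_rot: [1.059, 1.298, -1.059]
ft_force: [0.3, -0.4, -0.2]
gripper_width: 0.0006
```

Emit:
step_arm(delta_rot=[[0, 0, 0], [0, 0, 0], [0, 0, 0]], linear=[[0.016, -0.08, 0], [0, 0, 0], [0, 0, 0]], fingers=[0, 0, 0])

```text
clock: 6.42
ee_pos: [0.5746, -0.0268, 0.0283]
tcp_rot: [1.06, 1.299, -1.059]
ft_force: [0.0, 3.3, 1.4]
gripper_width: 0.0007
```

Emit:
step_arm(delta_rot=[[0, 0, 0], [0, 0, 0], [0, 0, 0]], linear=[[0.016, -0.08, 0], [0, 0, 0], [0, 0, 0]], fingers=[0, 0, 0])

```text
clock: 6.67
ee_pos: [0.575, -0.0292, 0.0282]
tcp_rot: [1.06, 1.299, -1.059]
ft_force: [-0.1, 4.0, 1.7]
gripper_width: 0.0004
```

```bash
python3 look.py 5 wrist scene
python3 - <<'E'
from h import *
z=np.load("scene5.npz");im=z['im'][190:245,250:305,::-1]
w=np.load("wrist5.npz")['im'][220:320,220:340,::-1]
cv2.imwrite("pics/5z.png",np.hstack([cv2.resize(im,(400,400),interpolation=cv2.INTER_NEAREST),cv2.resize(w,(400,400),interpolation=cv2.INTER_NEAREST)]))
E
```

```text
6.6667 [ 0.575  -0.0292  0.0282] launcher [0.058  0.0002] drot [-0.0048 -0.0012 -0.0008] F [-0.0552  3.9834  1.7358] 0.000419220715342478 [-0.2014  0.3674  1.6632  0.0007  1.1113 -0.4036]
```

View pics/5z.png

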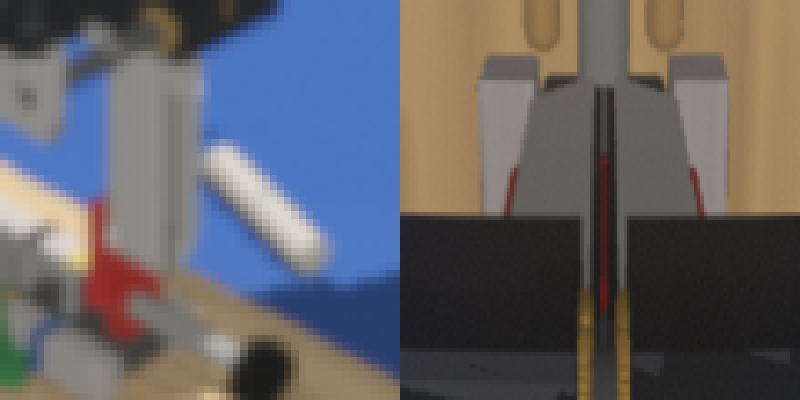

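Emit:
step_arm(delta_rot=[[0, 0, 0], [0, 0, 0], [0, 0, 0], [0, 0, 0], [0, 0, 0], [0, 0, 0], [0, 0, 0], [0, 0, 0], [0, 0, 0], [0, 0, 0], [0, 0, 0], [0, 0, 0]], linear=[[0.032, -0.157, 0], [0.032, -0.157, 0], [0.032, -0.157, 0], [0.032, -0.157, 0], [0.032, -0.157, 0], [0.032, -0.157, 0], [0.032, -0.157, 0], [0.032, -0.157, 0], [0.032, -0.157, 0], [0.032, -0.157, 0], [0, 0, 0], [0, 0, 0]], fingers=[0, 0, 0, 0, 0, 0, 0, 0, 0, 0, 0, 0])

```text
clock: 7.77
ee_pos: [0.583, -0.0677, 0.0282]
tcp_rot: [1.061, 1.3, -1.058]
ft_force: [-0.3, 6.1, 2.6]
gripper_width: 0.0005
```

```bash
python3 look.py 6 wrist scene
python3 - <<'E'
from h import *
z=np.load("scene6.npz");im=z['im'][180:245,240:305,::-1]
w=np.load("wrist6.npz")['im'][120:320,180:380,::-1]
cv2.imwrite("pics/6z.png",np.hstack([cv2.resize(im,(400,400),interpolation=cv2.INTER_NEAREST),cv2.resize(w,(400,400),interpolation=cv2.INTER_NEAREST)]))
E
```

```text
7.7667 [ 0.583  -0.0677  0.0282] launcher [0.0973 0.0003] drot [-0.0222 -0.0049  0.0001] F [-0.2864  6.1487  2.6439] 0.00047917757933072116 [-0.2642  0.3882  1.6339  0.0021  1.1205 -0.4669]
```

View pics/6z.png

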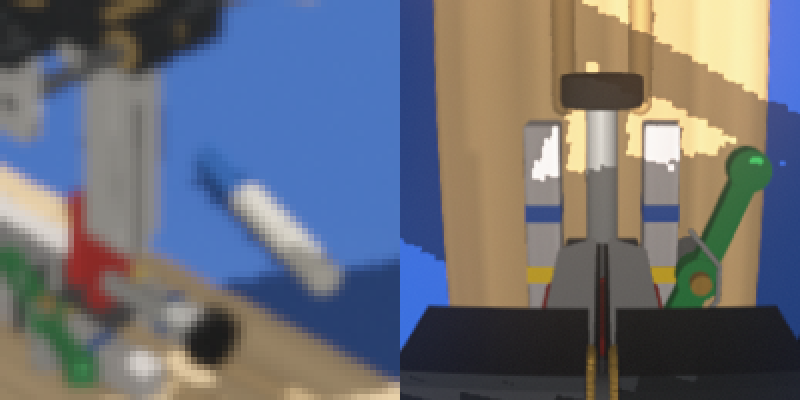

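Emit:
step_arm(delta_rot=[[0, 0, 0], [0, 0, 0], [0, 0, 0], [0, 0, 0], [0, 0, 0], [0, 0, 0]], linear=[[0.032, -0.157, 0], [0.032, -0.157, 0], [0.032, -0.157, 0], [0.008, -0.04, 0], [0, 0, 0], [0, 0, 0]], fingers=[0, 0, 0, 0, 0, 0])

```text
clock: 8.37
ee_pos: [0.5853, -0.0793, 0.0282]
tcp_rot: [1.062, 1.301, -1.058]
ft_force: [-1.0, 8.9, 3.2]
gripper_width: 0.0004
```

```bash
python3 look.py 7 wrist
python3 - <<'E'
from h import *
P=np.load("P.npy");z=np.load("wrist7.npz");p,r=z['p'],z['r']
w=z['im'][120:270,200:400,::-1]
cv2.imwrite("pics/7z.png",cv2.resize(w,(800,600),interpolation=cv2.INTER_CUBIC))
for t in (.022,.044,.050,.055,.06,.065): print(t,((wproj(L2W(P,[[t,0,.052],[t+.01,0,.052]]),p,r)-[199.5,119.5])*4).round().tolist())
E
```

```text
8.3667 [ 0.5853 -0.0793  0.0282] launcher [0.1092 0.0003] drot [-0.043  -0.0104  0.0002] F [-1.0116  8.8591  3.2499] 0.0003849911737496067 [-0.2833  0.3958  1.6231  0.0037  1.1246 -0.4868]
0.022 [[323.0, -71.0], [323.0, -2.0]]
0.044 [[323.0, 82.0], [323.0, 152.0]]
0.05 [[323.0, 124.0], [323.0, 193.0]]
0.055 [[323.0, 159.0], [323.0, 228.0]]
0.06 [[323.0, 193.0], [323.0, 262.0]]
0.065 [[323.0, 228.0], [323.0, 296.0]]
```

View pics/7z.png

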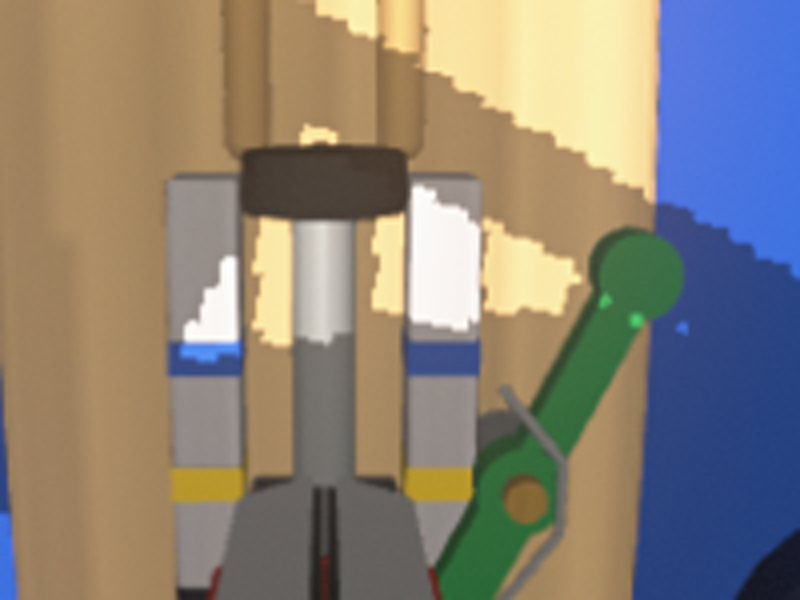

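Emit:
step_arm(delta_rot=[[0, 0, 0], [0, 0, 0], [0, 0, 0], [0, 0, 0], [0, 0, 0], [0, 0, 0], [0, 0, 0], [0, 0, 0]], linear=[[-0.032, 0.157, 0], [-0.032, 0.157, 0], [-0.032, 0.157, 0], [-0.04, 0.2, 0], [-0.04, 0.2, 0], [-0.04, 0.2, 0], [0, 0, 0], [0, 0, 0]], fingers=[0, 0, 0, 0, 0, 0, 0, 0])

```text
clock: 9.08
ee_pos: [0.5804, -0.0551, 0.0282]
tcp_rot: [1.058, 1.298, -1.059]
ft_force: [0.4, 0.2, 0.0]
gripper_width: 0.0
```

```bash
python3 look.py 8 wrist scene
python3 - <<'E'
from h import *
P=np.load("P.npy");z=np.load("wrist8.npz");p,r=z['p'],z['r']
w=z['im'][120:270,200:400,::-1]
s=np.load("scene8.npz")['im'][190:250,220:280,::-1]
cv2.imwrite("pics/8z.png",np.hstack([cv2.resize(w,(400,300)),cv2.resize(s,(400,300))]))
for t in (0,.022,.040,.044,.050,.055): print(t,((wproj(L2W(P,[[t,0,.052],[t+.01,0,.052]]),p,r)-[199.5,119.5])*2).round().tolist())
E
```

```text
9.0833 [ 0.5804 -0.0551  0.0282] launcher [0.0845 0.0002] drot [0.006  0.0023 0.0014] F [0.432  0.2057 0.0124] 2.7957364423569233e-05 [-0.2427  0.3804  1.645  -0.0008  1.1159 -0.4446]
0 [[162.0, -26.0], [162.0, 9.0]]
0.022 [[162.0, 51.0], [162.0, 86.0]]
0.04 [[162.0, 113.0], [162.0, 148.0]]
0.044 [[162.0, 127.0], [162.0, 161.0]]
0.05 [[162.0, 148.0], [162.0, 181.0]]
0.055 [[162.0, 164.0], [162.0, 198.0]]
```

View pics/8z.png

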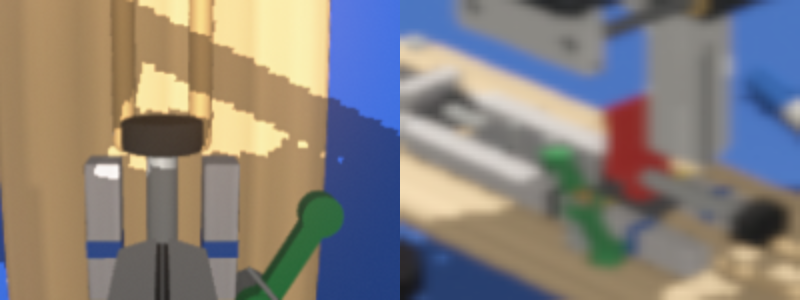

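Emit:
step_arm(delta_rot=[[0, 0, 0], [0, 0, 0], [0, 0, 0], [0, 0, 0], [0, 0, 0], [0, 0, 0], [0, 0, 0], [0, 0, 0], [0, 0, 0]], linear=[[-0.04, 0.2, 0.5], [-0.04, 0.2, 0.8], [0, 0, 0.8], [0, 0, 0.8], [0, 0, 0.8], [0, 0, 0.7], [0, 0, 0.4], [0, 0, 0], [0, 0, 0]], fingers=[0, 0, 0, 0, 0, 0, 0, 0, 0])

```text
clock: 9.93
ee_pos: [0.5787, -0.0449, 0.1489]
tcp_rot: [1.06, 1.297, -1.059]
ft_force: [0.1, -0.8, 0.6]
gripper_width: 0.0002
```

```bash
python3 look.py 9 wrist scene
python3 - <<'E'
from h import *
P=np.load("P.npy");z=np.load("wrist9.npz");p,r=z['p'],z['r']
w=z['im'][120:270,200:400,::-1]
s=np.load("scene9.npz")['im'][190:250,220:300,::-1]
cv2.imwrite("pics/9z.png",cv2.resize(w,(800,600),interpolation=cv2.INTER_CUBIC));cv2.imwrite("pics/9s.png",cv2.resize(s,(800,600),interpolation=cv2.INTER_CUBIC))
for t in (0,.022,.040,.044,.050,.055): print(t,((wproj(L2W(P,[[t,0,.052],[t+.01,0,.052],[t+.065,0,.086]]),p,r)-[199.5,119.5])*4).round().tolist(),((proj("scene",L2W(P,[[t+.065,.018,.086],[t+.065,-.018,.086],[t,0,.039]]))-[219.5,189.5])*10).round().tolist())
E
```

```text
9.9333 [ 0.5787 -0.0449  0.1489] launcher [0.0741 0.0006] drot [-0.0062 -0.0277  0.0001] F [ 0.0658 -0.8221  0.5728] 0.0001590827108835102 [-0.2265  0.2381  1.5571 -0.      1.345  -0.4284]
0 [[322.0, 39.0], [322.0, 82.0], [321.0, 342.0]] [[441.0, 284.0], [545.0, 228.0], [685.0, 523.0]]
0.022 [[322.0, 132.0], [321.0, 175.0], [321.0, 440.0]] [[378.0, 249.0], [481.0, 194.0], [618.0, 485.0]]
0.04 [[321.0, 208.0], [321.0, 250.0], [321.0, 518.0]] [[327.0, 221.0], [431.0, 167.0], [565.0, 455.0]]
0.044 [[321.0, 225.0], [321.0, 267.0], [321.0, 534.0]] [[316.0, 215.0], [419.0, 161.0], [553.0, 448.0]]
0.05 [[321.0, 250.0], [321.0, 291.0], [321.0, 559.0]] [[299.0, 206.0], [403.0, 153.0], [536.0, 438.0]]
0.055 [[321.0, 271.0], [321.0, 312.0], [321.0, 580.0]] [[285.0, 199.0], [389.0, 145.0], [521.0, 430.0]]
```

View pics/9z.png

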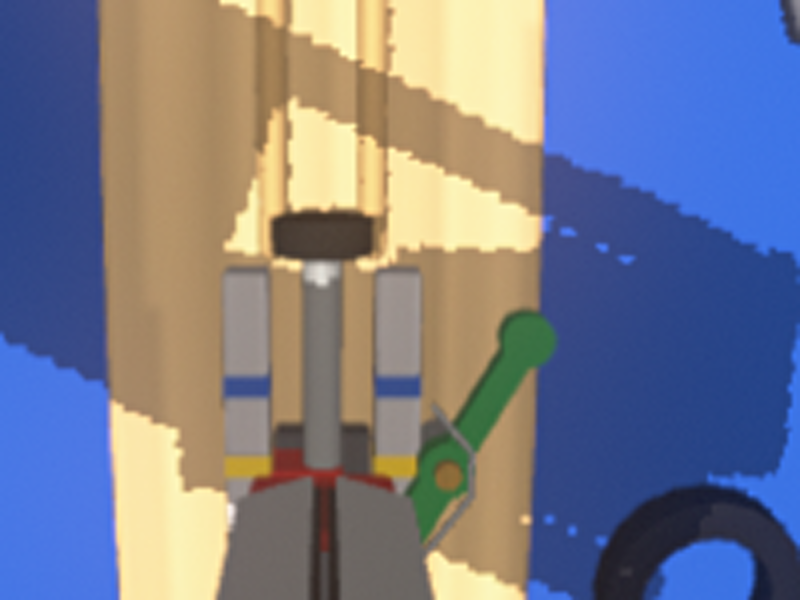

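View pics/9s.png

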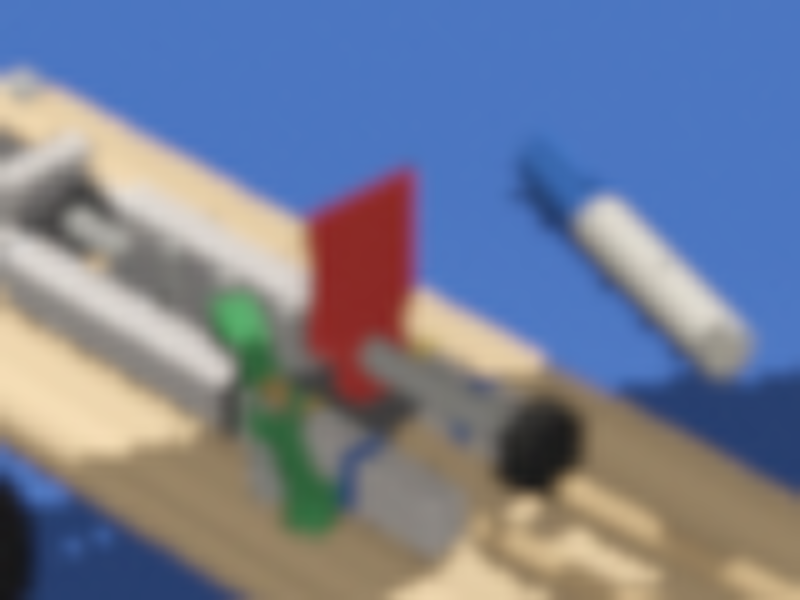

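Emit:
step_arm(delta_rot=[[0, 0, 0], [0, 0, 0], [0, 0, 0], [0, 0, 0], [0, 0, 0], [0, 0, 0], [0, 0, 0], [0, 0, 0], [0, 0, 0], [0, 0, 0], [0, 0, 0], [0, 0, 0]], linear=[[-0.16, 0.78, 0], [-0.16, 0.78, 0], [-0.16, 0.78, 0], [-0.16, 0.78, 0], [-0.16, 0.78, 0], [-0.16, 0.78, 0], [-0.16, 0.78, 0], [-0.16, 0.78, 0], [-0.16, 0.78, 0], [-0.16, 0.75, 0], [0, 0, 0], [0, 0, 0]], fingers=[0, 0, 0, 0, 0, 0, 0, 0, 0, 0, 0, 0])

```text
clock: 11.03
ee_pos: [0.5371, 0.1497, 0.1467]
tcp_rot: [1.056, 1.3, -1.06]
ft_force: [0.1, -0.2, 0.1]
gripper_width: 0.0001
```

Emit:
step_arm(delta_rot=[[0, 0, 0], [0, 0, 0], [0, 0, 0], [0, 0, 0], [0, 0, 0], [0, 0, 0]], linear=[[0, 0, -0.6], [0, 0, -0.7], [0, 0, -0.6], [0, 0, -0.5], [0, 0, 0], [0, 0, 0]], fingers=[0, 0, 0, 0, 0, 0])

```text
clock: 11.53
ee_pos: [0.5376, 0.1485, 0.0871]
tcp_rot: [1.058, 1.299, -1.062]
ft_force: [0.1, -0.0, -0.2]
gripper_width: 0.0003
```

```bash
python3 look.py 10 wrist scene
python3 - <<'E'
from h import *
s=np.load("scene10.npz")['im'][200:320,260:420,::-1]
cv2.imwrite("pics/10s.png",cv2.resize(s,(800,600),interpolation=cv2.INTER_CUBIC))
E
```

```text
11.5333 [0.5376 0.1485 0.0871] launcher [-0.1236 -0.0008] drot [-0.0003  0.0147  0.0058] F [ 0.0933 -0.0468 -0.216 ] 0.00030710686488303766 [ 0.1145  0.259   1.6678 -0.0002  1.2173 -0.0864]
```

View pics/10s.png

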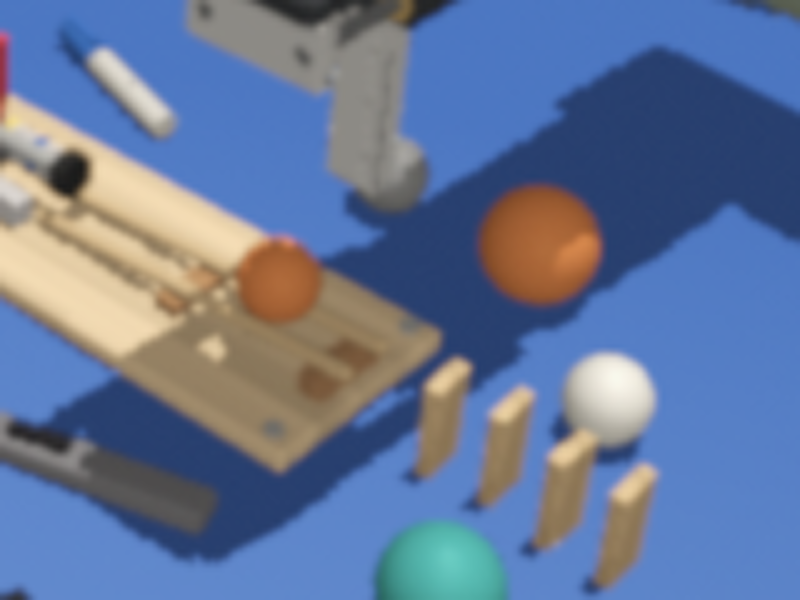

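View pics/wrist10.png

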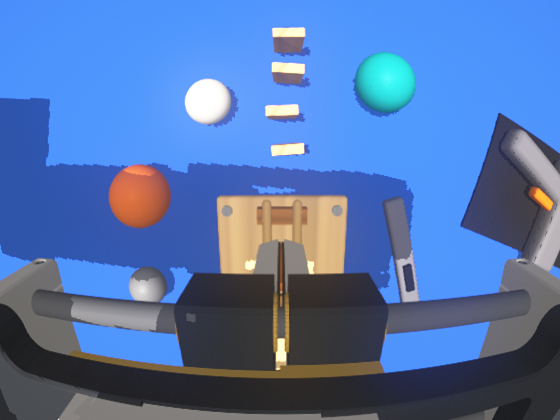

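Emit:
step_arm(delta_rot=[[0, 0, 0], [0, 0, 0], [0, 0, 0], [0, 0, 0], [0, 0, 0], [0, 0, 0], [0, 0, 0], [0, 0, 0], [0, 0, 0]], linear=[[0, 0, -0.4], [0.01, 0.01, -0.5], [0.01, 0, -0.5], [0.01, 0, -0.5], [0, 0, -0.4], [0, 0, -0.4], [0, 0, -0.3], [0, 0, 0], [0, 0, 0]], fingers=[0, 0, 0, 0, 0, 0, 0, 0, 0])

```text
clock: 12.38
ee_pos: [0.5386, 0.1496, 0.0126]
tcp_rot: [1.059, 1.299, -1.06]
ft_force: [-0.2, -0.5, -0.2]
gripper_width: 0.0005
```

```bash
python3 look.py 11 scene top
python3 - <<'E'
from h import *
s=np.load("scene11.npz")['im'][215:290,280:380,::-1]
cv2.imwrite("pics/11s.png",cv2.resize(s,(800,600),interpolation=cv2.INTER_CUBIC))
E
```

```text
12.3833 [0.5386 0.1496 0.0126] launcher [-0.1245  0.0004] drot [-0.0016  0.0135 -0.0006] F [-0.2194 -0.5126 -0.2145] 0.000472164636327237 [ 0.1161  0.3598  1.7132  0.      1.0698 -0.0859]
```

View pics/11s.png

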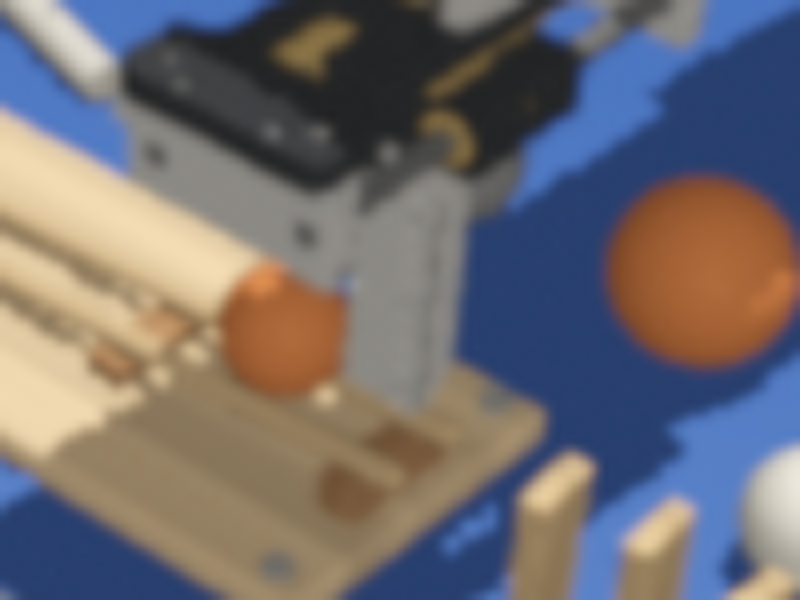

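Emit:
step_arm(delta_rot=[[0, 0, 0], [0, 0, 0], [0, 0, 0], [0, 0, 0], [0, 0, 0], [0, 0, 0], [0, 0, 0], [0, 0, 0], [0, 0, 0], [0, 0, 0], [0, 0, 0], [0, 0, 0]], linear=[[0.02, -0.1, -0.1], [0.02, -0.1, 0], [0.02, -0.1, 0], [0.014, -0.07, 0], [0.014, -0.07, 0], [0.014, -0.07, 0], [0.014, -0.07, 0], [0.014, -0.07, 0], [0.014, -0.07, 0], [0.014, -0.07, 0], [0, 0, 0], [0, 0, 0]], fingers=[0, 0, 0, 0, 0, 0, 0, 0, 0, 0, 0, 0])

```text
clock: 13.48
ee_pos: [0.5431, 0.1297, 0.0107]
tcp_rot: [1.059, 1.298, -1.059]
ft_force: [0.6, -0.1, -1.1]
gripper_width: 0.0004
```

```bash
python3 look.py 12 scene
python3 - <<'E'
from h import *
P=np.load("P.npy")
s=np.load("scene12.npz")['im'][215:290,280:380,::-1]
cv2.imwrite("pics/12s.png",cv2.resize(s,(800,600),interpolation=cv2.INTER_CUBIC))
for t in (-.084,-.08,-.075,-.07): print(t,((proj("scene",L2W(P,[[t,0,.046]]))-[279.5,214.5])*8).round())
E
```

```text
13.4833 [0.5431 0.1297 0.0107] launcher [-0.1041  0.0008] drot [-0.     -0.0005  0.0007] F [ 0.6133 -0.0616 -1.0926] 0.00042981236282876693 [ 0.0795  0.3605  1.717  -0.0001  1.0641 -0.1222]
-0.084 [[285. 322.]]
-0.08 [[274. 316.]]
-0.075 [[261. 308.]]
-0.07 [[247. 301.]]
```

View pics/12s.png

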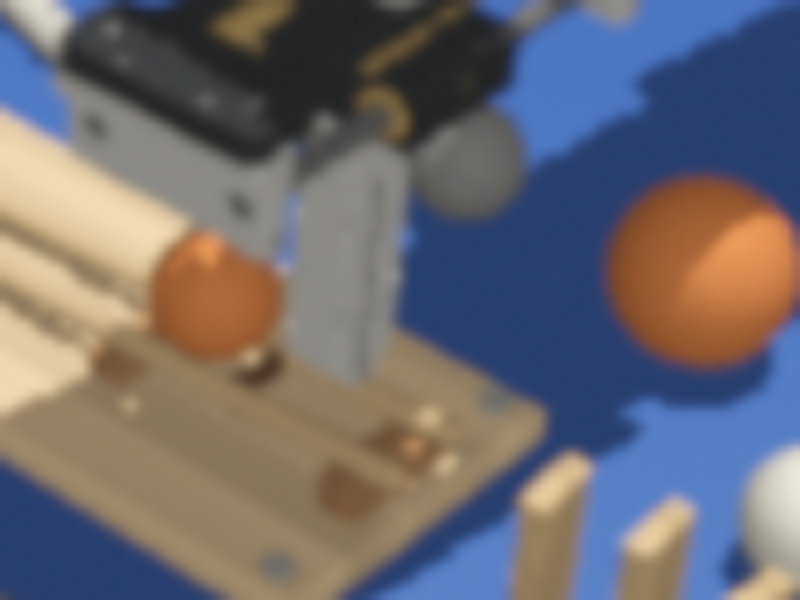

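Emit:
step_arm(delta_rot=[[0, 0, 0], [0, 0, 0], [0, 0, 0], [0, 0, 0], [0, 0, 0], [0, 0, 0], [0, 0, 0], [0, 0, 0], [0, 0, 0]], linear=[[0, 0, 0], [0, 0, 0], [0, 0, 0], [-0.02, 0.1, 0], [-0.04, 0.2, 0], [-0.04, 0.2, 0], [0, 0, 0], [0, 0, 0], [0, 0, 0]], fingers=[0, 0, 0, 0, 0, 0, 0, 0, 0])

```text
clock: 14.28
ee_pos: [0.5405, 0.1426, 0.0107]
tcp_rot: [1.059, 1.298, -1.059]
ft_force: [0.8, 0.1, 0.8]
gripper_width: 0.0005
```

```bash
python3 look.py 13 scene
python3 - <<'E'
from h import *
P=np.load("P.npy")
s=np.load("scene13.npz")['im'][190:310,220:380,::-1]
cv2.imwrite("pics/13s.png",cv2.resize(s,(800,600),interpolation=cv2.INTER_CUBIC))
for t in (-.02,.024): print(t,((proj("scene",L2W(P,[[t,0,.039]]))-[219.5,189.5])*5).round())
E
```

```text
14.2833 [0.5405 0.1426 0.0107] launcher [-0.1172  0.0008] drot [ 0.0012  0.0002 -0.0032] F [0.7518 0.1362 0.7906] 0.000493454835648058 [ 0.1032  0.3616  1.7154 -0.0002  1.0647 -0.0992]
-0.02 [[373. 279.]]
0.024 [[306. 241.]]
```

View pics/13s.png

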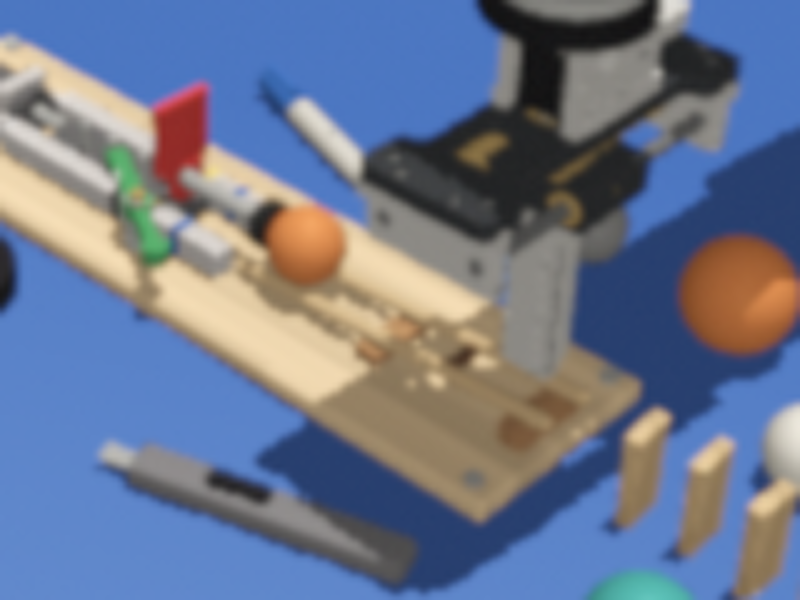

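Ball at (305,245), against the striker, where a loaded ball is predicted at (306,241). I'll lift clear and check again.

Emit:
step_arm(delta_rot=[[0, 0, 0], [0, 0, 0], [0, 0, 0], [0, 0, 0], [0, 0, 0], [0, 0, 0], [0, 0, 0], [0, 0, 0], [0, 0, 0], [0, 0, 0], [0, 0, 0]], linear=[[0, 0, 0.4], [0, 0, 0.7], [0, 0, 0.8], [0, 0, 0.8], [0, 0, 0.8], [0, 0, 0.8], [0, 0, 0.6], [0, 0, 0.3], [0, 0, 0], [0, 0, 0], [0, 0, 0]], fingers=[0, 0, 0, 0, 0, 0, 0, 0, 0, 0, 0])

```text
clock: 15.25
ee_pos: [0.5396, 0.1422, 0.1396]
tcp_rot: [1.058, 1.3, -1.061]
ft_force: [0.1, 0.5, -0.8]
gripper_width: 0.0004
```

Emit:
step_arm(delta_rot=[[0, 0, 0], [0, 0, 0], [0, 0, 0], [0, 0, 0], [0, 0, 0], [0, 0, 0], [0, 0, 0], [0, 0, 0], [0, 0, 0], [0, 0, 0], [0, 0, 0], [0, 0, 0]], linear=[[0, 0, 0], [0, 0, 0], [0, 0, 0], [0, 0, 0], [0, 0, 0], [0, 0, 0], [0, 0, 0], [0, 0, 0], [0, 0, 0], [0, 0, 0], [0, 0, 0], [0, 0, 0]], fingers=[0, 0, 0, 0, 0, 0, 0, 0, 0, 0, 0, 0])

```text
clock: 16.25
ee_pos: [0.5405, 0.1424, 0.1408]
tcp_rot: [1.059, 1.298, -1.059]
ft_force: [-0.0, -0.4, 0.6]
gripper_width: 0.0005
```

```bash
python3 look.py 14 scene top
python3 - <<'E'
from h import *
P=np.load("P.npy")
s=np.load("scene14.npz")['im'][190:325,220:400,::-1]
cv2.imwrite("pics/14s.png",cv2.resize(s,(800,600),interpolation=cv2.INTER_CUBIC))
E
```

```text
16.25 [0.5405 0.1424 0.1408] launcher [-0.1171  0.0008] drot [ 0.0001  0.0006 -0.    ] F [-0.0361 -0.3955  0.616 ] 0.0004833525605767517 [ 0.1028  0.2023  1.6182  0.      1.3211 -0.0992]
```

View pics/14s.png

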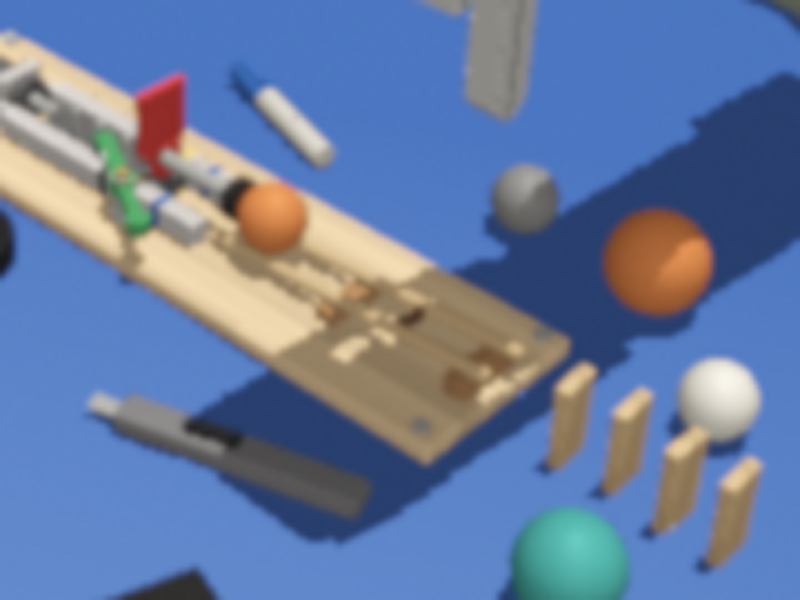

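View pics/top14.png

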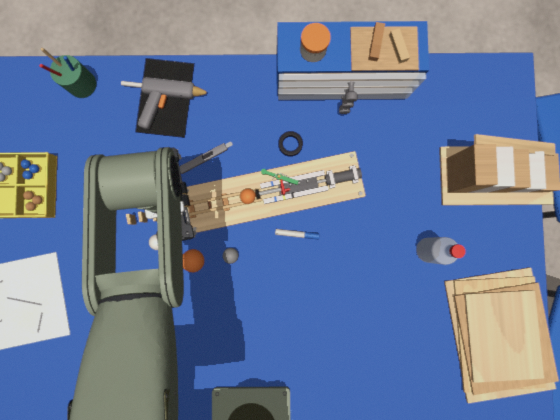

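The ball is resting on the striker, the slide is still latched at yellow, the four dominoes are standing, and the gripper is clear of everything.

```bash
python3 -c "
from plant import *
print(hand_in())"
```

```text
the job is handed in; nothing more can be done
None
```

The launcher is ready for a medium shot, and I handed the job in at about 16.3 s of the 48 s allowed.

- **Cocking:** I pushed the red plate back with closed fingertips to about 0.054 m of travel. The force at that point was about 9 N. After I let go, the slide sprang forward and latched with the plate over the yellow band. The scene camera measured about 0.044–0.045 m. One close wrist view read about 0.042 m, but the plate was clearly over the band.
- **Loading:** I then nudged the ball over the ridge by about 9 mm of slow pushing, without squeezing or lifting it. It rolled down to the striker. Its last measured position was within about 1 px of where a loaded ball should be.
- **Last check:** About 2 s later the ball was still against the striker, the slide was still latched, and the four dominoes were standing. The arm was clear of everything. The tape, marker, cutter, bottle and other balls looked unmoved.

**Disagreement with the description:** the fingertips end about 32–38 mm above the reported TCP. A first, harmless pass with the TCP at 64 mm went over the plate without touching it. I corrected the heights from the camera depth images, and the later contact forces agreed.

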